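Close up the jar run and ease off its pusher

ROBOT

A 6-joint arm with a two-finger parallel gripper is mounted at the origin on a cart in front of the work surface, level with it; the furniture and walls round the work are solid. World frame = base frame: x ahead of the robot, y to its left, z up, the work surface at z = 0. Lengths are in mm, angles in degrees, forces in N, time in s.
With the tool pointing down it reaches from about 300 to 850 mm from the base axis. Payload 4.2 kg.
Tool frame: the origin (TCP) lies at the very end of the fingers, on their centre line; the grasp point (between the pads) lies 19 mm behind it (env.grasp_offset is the distance from the TCP to the grasp point, in mm); z points along the fingers, y is the line along which they close (so a half turn about z gives the same grasp; the last joint's range is limited). The gripper opens to 91 mm and grips with 3 to 60 N. Pads are 32 mm wide; open, the fingers measure 118 mm over their backs; the gripper's body (76 mm by 178 mm) begins 60 mm behind the grasp point.
Start: joints at [-70.359, 18.312, 89.639, -0, 72.044, -1.146], TCP at [204.069, -537.59, 176.376] pointing down, gripper open.
Joint ranges: [-177.97, 177.97], [-48.28, 115.42], [12.27, 149.76], [-77.06, 257.06], [2.81, 150.46], [-146.56, 146.56]. Speed limits (degrees/s): [147.25, 147.25, 180, 180, 180, 180].

INTERFACE

Orientations are given as [roll, pitch, yaw] about the fixed x, y, z axes, in that order (R = Rz(yaw) Ry(pitch) Rx(roll)).
In Python, from workcell import env, eyes gives the robot as it stands.
- The arm moves only by the tool send_rows, never from a script. Its arguments are lists of equal length, an entry for each row: "grip": the opening, from -1 (shut) to 1 (fully open), so that 0 is half open; "xyz": the shift along the world's x, y, z in m, a list of three; "yaw": the turn about the world's z in degrees. A call has 1 to 8 rows; each row is the pose to reach, as a shift and turn from the pose commanded when the call began; what a row does not reach only later rows make up. A row lasts 1/12 s, in which the tool goes at most 41.7 mm and 7.16 degrees, less where a joint would pass 70% of its speed; a pose out of reach is approached as far as the arm can. A call with a gripper value outside its range is refused whole. The fingers move at their own pace and stop on an object; "grip_force" is the grip in N (left out, the last holds). Time passes only in rows, so rows that repeat a pose let the fingers close. It gives the time, the measured TCP pose, the force, the opening and the grip force at its end, in the units of the state.
- env.state(): the state, without advancing time (a new reading comes with each control period).
- eyes.grab_frame(name): name is "scene" or "top"; returns a dict with "frame" (400x640x3 uint8, red, green, blue), "fx", "fy", "cx", "cy" (pixels), "pose" (4x4, takes a point from camera to world coordinates). Camera axes: x right, y down, z forward; pixel columns grow to the right and rows downward; lengths in mm; the calibration is good to about 2 mm. A picture is of the moment at which its call begins. There is no depth.
- env.job_done(): hands the job in; it is judged then, once.
The state is a dict: "time_s": time; "qpos": joint angles; "qvel": joint speeds; "effort": joint torques, N m; "ee_pos": TCP position; "ee_rot": TCP orientation; "force": force on the tool from outside, world axes, zero at the start; "torque": the same for the moment, N m; "gripper_width": finger opening in mm; "gripper_force": force on a finger pad.
Only numpy, scipy, OpenCV 4.12 (cv2) and the standard library are available. Lean on these libraries where they do the work, as an engineer would, in place of code of your own. Each camera call takes 0.05 s, during which the arm holds its last target. There are 200 camera calls.

TASK

Using only the handle of the sliding pusher, push the row of spice jars along the wooden run into its hood until the whole row is firmly tight against the stop hidden inside (a push of about 10 N), without ramming it; then back the pusher off about one centimetre from the nearest jar so that the jars stand free, and let go. Touch no jar yourself, keep the jars upright and closed up, and leave the other things on the worktop alone.

Things in the scene. Friction and masses are not known exactly. Their poses are not given: they have to be found in the camera images.
- jar_run: fixed light-wood run (trough), 500 mm long along its own y axis, 72 mm wide, side walls 44 mm high, channel 52 mm wide with its floor 12 mm above the worktop. Origin: centre of its underside. The pusher slides along the run's -y, toward the hood over the -y end
- hood_mouth (a point): top centre of the mouth of the closed hood, 128 mm above the worktop, 86 mm from the run's origin; the hood covers the run from here to its -y end. Out of sight inside, a sprung stop (about 2 N per mm, it springs back as the pusher eases off) stands somewhere 44 to 139 mm in from the mouth; its place differs each time and is not reported
- pusher (a joint): how far the pusher has slid toward the hood, m: 0 with its face 110 mm from the run's origin on the open (+y) side, at most 0.21. It drags with about 2 N and stays where it is left. The three jars together drag with a further 1 to 3 N
- pusher_face (a point): centre of the pusher's flat upright front face, the face that meets the nearest jar, 46 mm above the worktop. It looks to the run's -y; the face plate is 46 mm wide and reaches up to 75 mm above the worktop
- pusher_handle (a point): top centre of the pusher's handle, 112 mm above the worktop and 95 mm behind the pusher face: an upright medium-brown wooden board, 60 mm across the run, 16 mm thick along it, its free part reaching down to 60 mm above the worktop; it can be pushed on either broad side
- jar_1: spice jar nearest the pusher: glass with a timber lid, 47 mm in diameter, 88 mm tall, loose, standing in the channel. Origin: centre of its underside, z axis up. Its top is 100 mm above the worktop. All three jars are of this size and about 80 g
- jar_2: the middle spice jar of the row, same size and origin
- jar_3: the spice jar nearest the hood, same size and origin
- espresso: bystander: small espresso cup, 63 mm wide and 50 mm high, loose on the worktop in front of the run. Origin: centre of its underside
- measure_2: bystander: small measuring spoon, 96 mm long, loose on the worktop in front of the run. Origin: centre of its underside
Things that resemble listed ones, but are neither listed nor needed, are in the scene too. What is shaped like the jar_3 but blue is not meant. What is shaped like the jar_2 but blue is not meant.

How it is judged:
By the outcome, as a careful person would: the job done as asked, in the order asked, and still so for the second after the job is handed in, with the robot touching nothing.
It also fails if it takes over 42 s, if anything falls off the work surface, if the arm or the gripper's body presses on something with over 40 N, if the wrist force passes 120 N, or if a joint passes its speed limit or range.

## Working session

There is one attempt and no reset: what is moved stays moved. The work goes in short steps, Python scripts to look and compute and a tool call to move; the robot and the scene stay as the last step left them, time stands still between calls to the robot, and variables do not carry over. Pictures are saved under pics/ and viewed, at most 13 in all, crops included, and the job is handed in when it is done.

Besides the shell and the picture viewer there is one more tool, called after "Call:" by a JSON object that holds its "name" and its "arguments". send_rows: Moves the arm, as the interface text tells. Its arguments: {"type":"object","properties":{"grip":{"type":"array"},"xyz":{"type":"array"},"yaw":{"type":"array"},"grip_force":{"type":"number"}},"required":["grip","xyz","yaw"]}

```bash
mkdir -p pics
cat > h.py <<'E'
import numpy as np, cv2
from workcell import env, eyes
def grab(n,f):
    d=eyes.grab_frame(n); cv2.imwrite(f,d["frame"][:,:,::-1]); 
    np.savez(f+".npz",**d); return d
def ray(d,u,v,z):
    P=np.array(d["pose"]); r=P[:3,:3]@np.array([(u-d["cx"])/d["fx"],(v-d["cy"])/d["fy"],1])
    o=P[:3,3]; return o+r*(z-o[2])/r[2]
def proj(d,p):
    P=np.array(d["pose"]); c=P[:3,:3].T@(np.array(p)-P[:3,3]); return d["fx"]*c[0]/c[2]+d["cx"],d["fy"]*c[1]/c[2]+d["cy"]
E
python3 - <<'E'
from h import *
for n in("top","scene"):
    d=grab(n,f"pics/{n}1.png"); print(n,d["fx"],np.round(d["pose"],2).tolist())
print(env.state())
E
```

```text
top 445.4189126647678 [[-0.02, -0.99, 0.12, 378.01], [-1.0, 0.01, -0.02, 58.6], [0.02, -0.12, -0.99, 1007.12], [0.0, 0.0, 0.0, 1.0]]
scene 394.0044790968897 [[-0.82, -0.41, 0.4, 139.35], [-0.57, 0.61, -0.55, 514.47], [-0.02, -0.68, -0.73, 694.42], [0.0, 0.0, 0.0, 1.0]]
{'time_s': 0.1, 'qpos': array([-7.03594533e+01,  1.83464198e+01,  8.96971203e+01,  7.98062980e-04,
        7.20433482e+01, -1.14573175e+00]), 'qvel': array([ 0.00751491, -0.145893  , -0.17784885,  0.0853346 ,  0.1256065 ,
        0.09712885]), 'effort': array([-2.18477949e-04, -4.13332164e+01, -2.32508540e+01,  7.27768033e-02,
        4.21354047e-02, -6.66000460e-05]), 'ee_pos': array([ 203.9008233 , -537.11139869,  175.63556914]), 'ee_rot': array([-1.79913144e+02, -2.49603563e-03,  2.07860299e+01]), 'force': array([ 0.05935352, -0.90126489, -0.24158581]), 'torque': array([ 0.0251173 , -0.10754944,  0.00985788]), 'gripper_force': 0.0, 'gripper_width': 90.97189411631211}
```

View pics/top1.png

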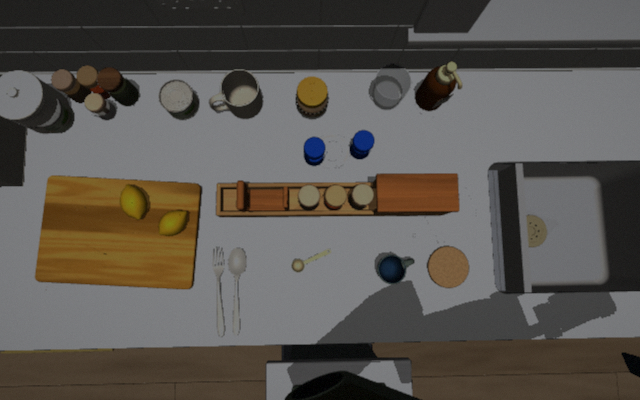

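View pics/scene1.png

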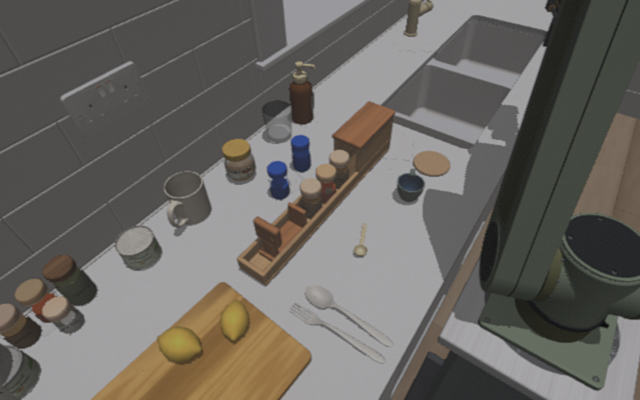

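The top view shows the run at columns 217–459 and row about 197, with the hood at 376–459, the handle top at about (240,195) and the jar lids at 309, 336 and 362. The scene view agrees. The pusher slides roughly toward world -y.

Run:
```python
from h import *
d=dict(np.load("pics/top1.png.npz")); f=d["frame"]
c=cv2.resize(f[165:230,205:470],None,fx=3,fy=3,interpolation=cv2.INTER_CUBIC)
cv2.imwrite("pics/c1.png",cv2.convertScaleAbs(c[:,:,::-1],alpha=1.6))
```

```text
(no output)
```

View pics/c1.png

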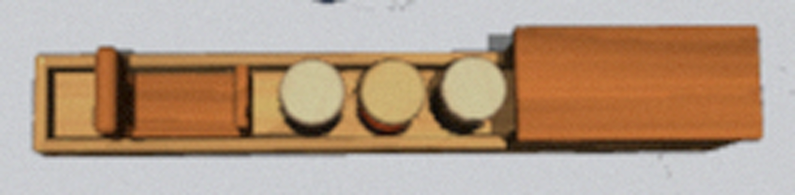

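The crop shows the handle top at roughly columns 95–120 and rows 47–135, the face plate at 236–250, and the lids at (312,92), (391,92) and (472,90). The hood top corners are at (516,27), (757,27), (762,138) and (516,140). Next I'll convert these to world positions.

Run:
```python
from h import *
d=dict(np.load("pics/top1.png.npz"))
R=lambda c,r,z: ray(d,205+(c+.5)/3-.5,165+(r+.5)/3-.5,z)
for n,c,r,z in [("h",97,91,112),("hR",123,91,112),("hT",108,47,112),("hB",108,135,112),("plateFront",251,98,75),("j1",312,92,100),("j2",391,92,100),("j3",472,90,100),
 ("hood",516,27,128),("hood",516,140,128),("hood",757,27,128),("hood",762,138,128),("runL",36,55,44),("runL",36,152,44)]:
    print(n,np.round(R(c,r,z)[:2],1))
# brightness profile along handle for edges
f=d["frame"]; 
for v in(188,195,202): print(f[v,234:252].tolist())
```

```text
h [503.2 204.8]
hR [502.9 187.4]
hT [533.1 197.6]
hB [473.3 197.3]
plateFront [501.8 103.1]
j1 [502.   60.1]
j2 [501.2   6. ]
j3 [501.8 -49.7]
hood [540.1 -77.2]
hood [464.1 -74.7]
hood [ 537.9 -239.8]
hood [ 462.9 -239. ]
runL [539.7 260.2]
runL [469.  259.5]
[[33, 26, 16], [31, 22, 12], [61, 37, 20], [87, 50, 23], [107, 62, 33], [111, 64, 31], [112, 66, 33], [107, 64, 32], [94, 53, 25], [67, 38, 18], [32, 18, 5], [22, 12, 6], [20, 10, 3], [25, 18, 9], [33, 24, 16], [35, 27, 17], [39, 30, 18], [46, 34, 22]]
[[126, 96, 58], [126, 96, 57], [110, 79, 46], [91, 52, 24], [108, 63, 30], [114, 67, 34], [115, 67, 34], [105, 61, 26], [97, 54, 28], [64, 36, 16], [28, 15, 8], [20, 11, 6], [20, 11, 3], [19, 11, 5], [21, 10, 5], [36, 21, 8], [79, 46, 23], [102, 59, 30]]
[[127, 97, 59], [112, 85, 51], [92, 62, 35], [97, 57, 29], [109, 64, 31], [113, 65, 29], [115, 67, 32], [108, 62, 31], [95, 53, 26], [63, 35, 17], [26, 14, 7], [22, 10, 3], [18, 10, 0], [25, 16, 11], [20, 9, 3], [41, 23, 11], [85, 49, 23], [113, 66, 32]]
```

Call:
{"name": "send_rows", "arguments": {"grip": [1,1,1,1,1,1,1,1], "xyz": [[0.015,0.037,0.01],[0.03,0.074,0.02],[0.045,0.11,0.02],[0.06,0.147,0.02],[0.075,0.184,0.02],[0.09,0.22,0.02],[0.105,0.257,0.02],[0.12,0.294,0.02]], "yaw": [-3,-6,-9,-12,-15,-18,-21,-21.2]}}

```text
time_s: 0.77
ee_pos: [324.1, -241.7, 196.2]
ee_rot: [-180.0, 0.0, -0.6]
force: [1.1, -0.7, 0.3]
gripper_width: 91.6
gripper_force: 0.0
```

Call:
{"name": "send_rows", "arguments": {"grip": [1,1,1,1,1,1,1,1], "xyz": [[0.015,0.037,0],[0.03,0.074,0],[0.045,0.11,0],[0.06,0.147,0],[0.075,0.184,0],[0.09,0.22,0],[0.105,0.257,0],[0.12,0.294,0]], "yaw": [0,0,0,0,0,0,0,0]}}

```text
time_s: 1.43
ee_pos: [444.0, 52.4, 196.2]
ee_rot: [180.0, 0.0, -0.4]
force: [0.4, -1.2, -1.1]
gripper_width: 91.2
gripper_force: 0.0
```

Call:
{"name": "send_rows", "arguments": {"grip": [1,1,1,1,1,1,1,1], "xyz": [[0.015,0.037,0],[0.03,0.074,0],[0.045,0.11,0],[0.059,0.14,0],[0.059,0.147,0],[0.059,0.147,0],[0.059,0.147,-0.02],[0.059,0.147,-0.03]], "yaw": [0,0,0,0,0,0,0,0]}}

```text
time_s: 2.1
ee_pos: [501.7, 196.0, 165.0]
ee_rot: [179.9, 0.1, -0.4]
force: [-0.4, 0.1, -0.6]
gripper_width: 91.6
gripper_force: 0.0
```

Run:
```python
from h import *
print(env.state()["ee_pos"],env.state()["force"])
d=grab("scene","pics/s2.png"); e=grab("top","pics/t2.png")
a=d["frame"][100:300,180:420]; b=e["frame"][140:260,190:390]
a=cv2.resize(a,(480,400)); b=cv2.resize(b,(480,288))[:,:300] 
b=np.vstack([b,np.zeros((112,300,3),np.uint8)])
cv2.imwrite("pics/c2.png",np.hstack([a,b])[:,:,::-1])
```

```text
[501.69643196 195.96242052 164.99183939] [-0.4308073   0.07444904 -0.64563392]
```

View pics/c2.png

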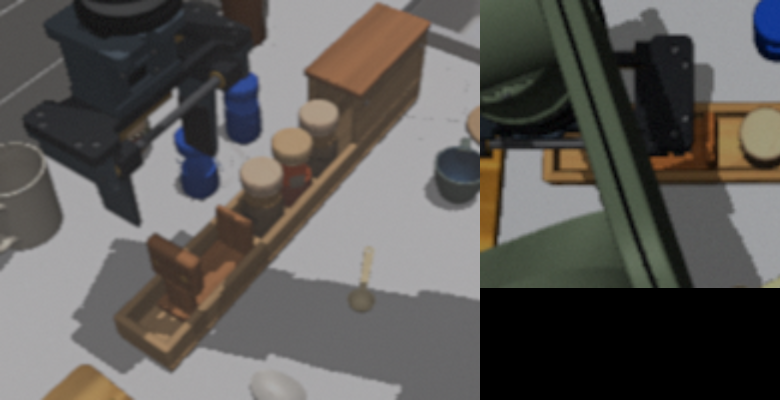

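The view shows the open fingers above the run, straddling the handle along it (crop, left half: handle at about (175,270)). I'll descend.

Call:
{"name": "send_rows", "arguments": {"grip": [1,1,1,1,1,1,1,1], "xyz": [[0,0,-0.02],[0,0,-0.04],[0,0,-0.055],[0,0,-0.07],[0,0,-0.08],[0,0,-0.088],[0,0,-0.088],[0,0,-0.088]], "yaw": [0,0,0,0,0,0,0,0]}}

```text
time_s: 2.87
ee_pos: [503.3, 197.2, 78.7]
ee_rot: [-180.0, -0.0, -0.4]
force: [-0.1, 0.1, -0.9]
gripper_width: 91.3
gripper_force: 0.0
```

Call:
{"name": "send_rows", "arguments": {"grip": [0.3,0,-0.2,-0.3,-0.4,-0.45,-0.5,-0.5], "xyz": [[0,0,0],[0,0,0],[0,0,0],[0,0,0],[0,0,0],[0,0,0],[0,0,0],[0,0,0]], "yaw": [0,0,0,0,0,0,0,0], "grip_force": 8}}

```text
time_s: 3.53
ee_pos: [503.1, 197.4, 78.4]
ee_rot: [180.0, 0.0, -0.4]
force: [-0.3, 0.2, -0.3]
gripper_width: 40.5
gripper_force: 0.0
```

Call:
{"name": "send_rows", "arguments": {"grip": [-0.6,-0.7,-0.8,-1,-1,-1,-1,-1], "xyz": [[0,0,0],[0,0,0],[0,0,0],[0,0,0],[0,0,0],[0,0,0],[0,0,0],[0,0,0]], "yaw": [0,0,0,0,0,0,0,0], "grip_force": 25}}

```text
time_s: 4.2
ee_pos: [503.1, 197.4, 78.4]
ee_rot: [180.0, 0.0, -0.4]
force: [0.3, -0.4, 0.8]
gripper_width: 0.3
gripper_force: 0.0
```

Run:
```python
from h import *
d=grab("scene","pics/s3.png"); e=grab("top","pics/t3.png")
a=d["frame"][150:300,180:360]; b=e["frame"][160:240,200:400]
a=cv2.resize(a,(480,400)); b=cv2.resize(b,(480,192))[:,:300] 
b=np.vstack([b,np.zeros((208,300,3),np.uint8)])
cv2.imwrite("pics/c3.png",cv2.convertScaleAbs(np.hstack([a,b])[:,:,::-1],alpha=1.5))
for p in [(503,197,112),(503,197,78),(503,103,75)]: print(proj(d,p),proj(e,p))
```

```text
(np.float64(267.19576905455756), np.float64(223.49418683653403)) (np.float64(240.8854789775187), np.float64(195.0295330169701))
(np.float64(269.32831170385685), np.float64(234.37662548916833)) (np.float64(243.3938657820372), np.float64(197.23645076899982))
(np.float64(298.4895770075054), np.float64(205.440289736393)) (np.float64(288.35561393330295), np.float64(196.77139461781914))
```

View pics/c3.png

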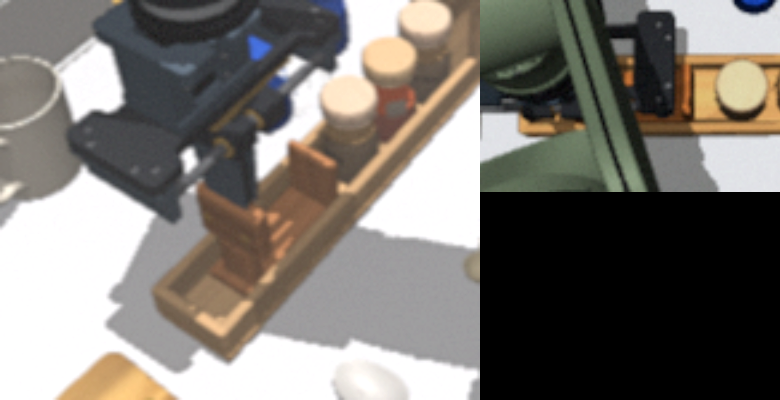

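The fingers closed on nothing, with the board standing on the camera side of the finger. I'll compare the board's position across the earlier pictures.

Run:
```python
from h import *
L=[]
for k in("scene1","s2","s3"):
    d=dict(np.load(f"pics/{k}.png.npz")); a=d["frame"][190:270,235:315]
    L.append(cv2.resize(a,(266,400)[:1]*2,interpolation=cv2.INTER_CUBIC))
cv2.imwrite("pics/c4.png",cv2.convertScaleAbs(np.hstack(L)[:,:,::-1],alpha=1.5))
d=dict(np.load("pics/scene1.png.npz"))
for x in(473,533):
  for y in(189.5,205.5):
    print(x,y,[[round(float((q-o)*266/80)) for q,o in zip(proj(d,(x,y,z)),(235,190))] for z in(112,60)])
print(env.state()["gripper_width"],env.grasp_offset)
```

```text
473 189.5 [[156, 126], [165, 180]]
473 205.5 [[138, 145], [148, 199]]
533 189.5 [[76, 80], [88, 135]]
533 205.5 [[58, 98], [71, 153]]
0.48110725245676256 18.8
```

View pics/c4.png

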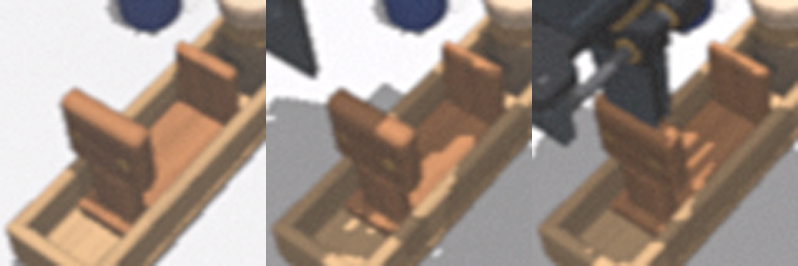

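Run:
```python
from h import *
L=[]
for k,T in(("s2",(501.7,196,165)),("s3",(503.1,197.4,78.4))):
    d=dict(np.load(f"pics/{k}.png.npz")); a=cv2.convertScaleAbs(d["frame"][135:265,215:345],alpha=1.8)
    a=cv2.resize(a,(400,400),interpolation=cv2.INTER_CUBIC); s=400/130
    ys=(-59,-45.5,45.5,59) if k=="s2" else(-13.5,13.5)
    for y in ys:
      for x in(-16,16):
        P=[tuple(int((q-o+.5)*s) for q,o in zip(proj(d,(T[0]+x,T[1]+y,T[2]+z)),(215,135))) for z in(0,40)]
        cv2.line(a,*P,(255,0,0) if y>0 else (0,255,0),1); cv2.circle(a,P[0],3,(255,255,0),-1)
    L.append(a)
cv2.imwrite("pics/c5.png",np.hstack(L)[:,:,::-1])
```

```text
(no output)
```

View pics/c5.png

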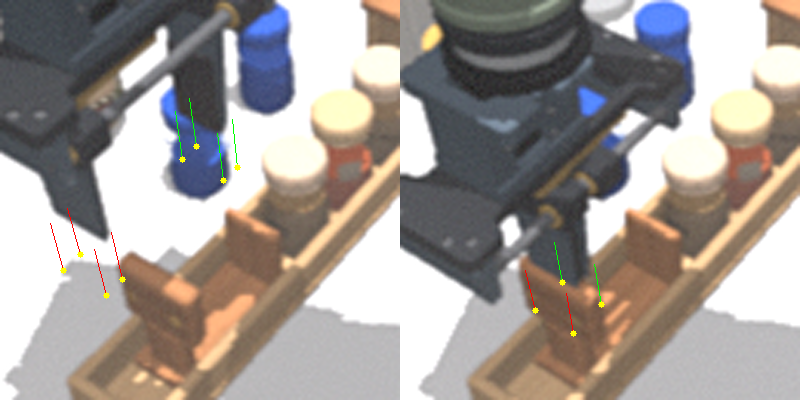

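In the left half, both real finger tips are about 50 crop pixels above the predicted ones. In the right half the finger block seems to hover above the board or stand behind it. I'll check which with the top camera.

Run:
```python
from h import *
for k in("t2","t3"):
    d=dict(np.load(f"pics/{k}.png.npz"));f=d["frame"]
    m=((f.max(2)<50)).astype(np.uint8); m[:,:262]=0;m[:150]=0;m[230:]=0;m[:,300:]=0
    n,l,s,c=cv2.connectedComponentsWithStats(m); i=1+s[1:,4].argmax(); print(k,s[i],c[i])
    for z in(170,200,250,300): print(z,np.round(ray(d,*c[i],z)[:2]), np.round(ray(d,s[i][0]+s[i][2],c[i][1],z)[:2]))
# scene: solve tip offset: rays thru observed tip corners of s2, at several z
d=dict(np.load("pics/s2.png.npz")); s=130/400
for u,v in((107,237),(222,132)):
    print([ (z,np.round(ray(d,215+u*s-.5,135+v*s-.5,z)[:2]).tolist()) for z in(165,180,200,215)])
print(env.state()["qpos"])
```

```text
t2 [262 155  21  50 817] [269.86903305 179.66462668]
170 [524. 133.] [523. 108.]
200 [518. 131.] [518. 107.]
250 [510. 126.] [509. 104.]
300 [501. 122.] [501. 101.]
t3 [262 165  27  65 932] [271.37875536 192.30686695]
170 [499. 131.] [499.  97.]
200 [495. 128.] [494.  96.]
250 [488. 124.] [487.  93.]
300 [480. 119.] [480.  91.]
[(165, [514.0, 223.0]), (180, [503.0, 231.0]), (200, [489.0, 242.0]), (215, [479.0, 250.0])]
[(165, [512.0, 118.0]), (180, [502.0, 130.0]), (200, [488.0, 145.0]), (215, [477.0, 156.0])]
[ 2.02095073e+01  1.99470524e+01  1.02490770e+02 -6.29242584e-03
  5.75606896e+01  1.10627102e+02]
```

Both tip rays meet the expected x and y at z of about 207 rather than 165. So the real finger ends are about 42 mm higher than reported, and the fingers closed above the board. I'll reopen, then descend carefully while watching the force.

Call:
{"name": "send_rows", "arguments": {"grip": [0.4,0.4,0.4,0.4,0.4,0.4,0.4,0.4], "xyz": [[0,0,0.005],[0,0,0.005],[0,0,0.005],[0,0,0.005],[0,0,0.005],[0,0,0.005],[0,0,0.0],[0,0,0.0]], "yaw": [0,0,0,0,0,0,0,0]}}

```text
time_s: 4.97
ee_pos: [502.4, 197.2, 77.5]
ee_rot: [180.0, 0.1, -0.4]
force: [-0.5, 0.2, -0.3]
gripper_width: 50.5
gripper_force: 0.0
```

Call:
{"name": "send_rows", "arguments": {"grip": [0.4,0.4,0.4,0.4,0.4,0.4,0.4,0.4], "xyz": [[0,0,-0.002],[0,0,-0.004],[0,0,-0.006],[0,0,-0.008],[0,0,-0.01],[0,0,-0.012],[0,0,-0.014],[0,0,-0.014]], "yaw": [0,0,0,0,0,0,0,0]}}

```text
time_s: 5.63
ee_pos: [502.7, 197.3, 63.9]
ee_rot: [180.0, 0.1, -0.4]
force: [-0.4, 0.5, 0.8]
gripper_width: 63.8
gripper_force: 0.0
```

Run:
```python
from h import *
s=env.state(); print(s["force"],s["ee_pos"],s["gripper_width"],s["time_s"])
d=grab("scene","pics/s4.png"); T=s["ee_pos"]
a=cv2.convertScaleAbs(d["frame"][135:265,215:345],alpha=1.8); k=600/130
a=cv2.resize(a,(600,600),interpolation=cv2.INTER_CUBIC)
w=s["gripper_width"]/2
for y in(-w-13,-w,w,w+13):
  for x in(-16,16):
    P=[tuple(int((q-o+.5)*k) for q,o in zip(proj(d,(T[0]+x,T[1]+y,T[2]+z)),(215,135))) for z in(42,70)]
    cv2.line(a,*P,(255,0,0) if y>0 else (0,255,0),1)
cv2.imwrite("pics/c6.png",a[:,:,::-1])
```

```text
[-0.42513144  0.49139069  0.75980021] [502.7310554  197.29947974  63.88038992] 63.80026560541603 5.6333
```

View pics/c6.png

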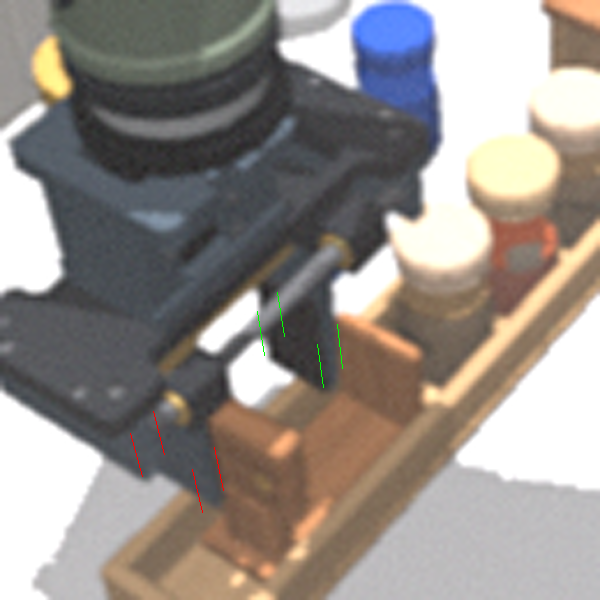

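The fingers straddle the board with tips at roughly z=106 (finger tips at (200,500) and (310,385), board top at (258,425)), which fits the 42 mm offset. I'll go lower.

Call:
{"name": "send_rows", "arguments": {"grip": [0.4,0.4,0.4,0.4,0.4,0.4,0.4,0.4], "xyz": [[0,0,-0.002],[0,0,-0.004],[0,0,-0.006],[0,0,-0.008],[0,0,-0.01],[0,0,-0.012],[0,0,-0.014],[0,0,-0.014]], "yaw": [0,0,0,0,0,0,0,0]}}

```text
time_s: 6.35
ee_pos: [502.7, 197.3, 49.9]
ee_rot: [180.0, 0.1, -0.4]
force: [0.5, 1.0, -0.2]
gripper_width: 64.1
gripper_force: 0.0
```

Call:
{"name": "send_rows", "arguments": {"grip": [0.4,0.4,0.4,0.4,0.4,0.4,0.4,0.4], "xyz": [[0,0,-0.002],[0,0,-0.004],[0,0,-0.006],[0,0,-0.008],[0,0,-0.01],[0,0,-0.012],[0,0,-0.012],[0,0,-0.012]], "yaw": [0,0,0,0,0,0,0,0]}}

```text
time_s: 7.02
ee_pos: [503.0, 197.4, 38.2]
ee_rot: [180.0, 0.0, -0.4]
force: [-0.1, -1.1, 0.3]
gripper_width: 63.9
gripper_force: 0.0
```

Call:
{"name": "send_rows", "arguments": {"grip": [0.2,0,-0.2,-0.3,-0.4,-0.5,-0.5,-0.5], "xyz": [[0,0,0],[0,0,0],[0,0,0],[0,0,0],[0,0,0],[0,0,0],[0,0,0],[0,0,0]], "yaw": [0,0,0,0,0,0,0,0]}}

```text
time_s: 7.68
ee_pos: [503.1, 197.4, 38.4]
ee_rot: [180.0, -0.0, -0.4]
force: [0.0, 0.1, 0.8]
gripper_width: 22.7
gripper_force: 0.0
```

Call:
{"name": "send_rows", "arguments": {"grip": [-0.55,-0.6,-0.65,-0.7,-1,-1,-1,-1], "xyz": [[0,0,0],[0,0,0],[0,0,0],[0,0,0],[0,0,0],[0,0,0],[0,0,0],[0,0,0]], "yaw": [0,0,0,0,0,0,0,0], "grip_force": 25}}

```text
time_s: 8.35
ee_pos: [503.1, 197.5, 38.4]
ee_rot: [-180.0, -0.0, -0.4]
force: [-0.0, 2.4, -0.5]
gripper_width: 16.0
gripper_force: 25.0
```

The grip on the board is good at 16.0 mm. Now I'll push gently along -y.

Call:
{"name": "send_rows", "arguments": {"grip": [-1,-1,-1,-1,-1,-1,-1,-1], "xyz": [[0,-0.002,0],[0,-0.004,0],[0,-0.006,0],[0,-0.008,0],[0,-0.01,0],[0,-0.012,0],[0,-0.014,0],[0,-0.016,0]], "yaw": [0,0,0,0,0,0,0,0]}}

```text
time_s: 9.02
ee_pos: [502.9, 181.2, 38.4]
ee_rot: [180.0, 0.0, -0.4]
force: [0.2, 1.3, 0.4]
gripper_width: 15.6
gripper_force: 25.0
```

Call:
{"name": "send_rows", "arguments": {"grip": [-1,-1,-1,-1,-1,-1,-1,-1], "xyz": [[0,-0.0015,0],[0,-0.003,0],[0,-0.0045,0],[0,-0.006,0],[0,-0.0075,0],[0,-0.009,0],[0,-0.0105,0],[0,-0.012,0]], "yaw": [0,0,0,0,0,0,0,0]}}

```text
time_s: 9.68
ee_pos: [502.9, 169.3, 38.4]
ee_rot: [180.0, 0.0, -0.4]
force: [-1.4, 3.1, -0.1]
gripper_width: 16.1
gripper_force: 25.0
```

Call:
{"name": "send_rows", "arguments": {"grip": [-1,-1,-1,-1,-1,-1,-1,-1], "xyz": [[0,-0.002,0],[0,-0.004,0],[0,-0.006,0],[0,-0.008,0],[0,-0.01,0],[0,-0.012,0],[0,-0.014,0],[0,-0.016,0]], "yaw": [0,0,0,0,0,0,0,0]}}

```text
time_s: 10.35
ee_pos: [502.8, 153.3, 38.4]
ee_rot: [-180.0, 0.0, -0.4]
force: [-3.4, 4.7, 1.6]
gripper_width: 15.9
gripper_force: 25.0
```

Call:
{"name": "send_rows", "arguments": {"grip": [-1,-1,-1,-1,-1,-1,-1,-1], "xyz": [[0,-0.002,0],[0,-0.004,0],[0,-0.006,0],[0,-0.008,0],[0,-0.01,0],[0,-0.012,0],[0,-0.014,0],[0,-0.016,0]], "yaw": [0,0,0,0,0,0,0,0]}}

```text
time_s: 11.02
ee_pos: [502.7, 137.2, 38.4]
ee_rot: [180.0, 0.0, -0.4]
force: [-2.9, 3.3, 2.3]
gripper_width: 15.8
gripper_force: 25.0
```

Call:
{"name": "send_rows", "arguments": {"grip": [-1,-1,-1,-1,-1,-1,-1,-1], "xyz": [[-0.0002,-0.0015,0],[-0.0003,-0.003,0],[-0.0004,-0.0045,0],[-0.0005,-0.006,0],[-0.0005,-0.0075,0],[-0.0005,-0.009,0],[-0.0005,-0.0105,0],[-0.0005,-0.012,0]], "yaw": [0,0,0,0,0,0,0,0]}}

```text
time_s: 11.68
ee_pos: [502.6, 125.2, 38.4]
ee_rot: [180.0, 0.0, -0.4]
force: [-1.9, 4.3, 1.1]
gripper_width: 15.9
gripper_force: 25.0
```

Call:
{"name": "send_rows", "arguments": {"grip": [-1,-1,-1,-1,-1,-1,-1,-1], "xyz": [[0,-0.001,0],[0,-0.002,0],[0,-0.003,0],[0,-0.004,0],[0,-0.005,0],[0,-0.006,0],[0,-0.007,0],[0,-0.008,0]], "yaw": [0,0,0,0,0,0,0,0]}}

```text
time_s: 12.35
ee_pos: [502.5, 117.3, 38.4]
ee_rot: [180.0, 0.0, -0.4]
force: [-3.3, 4.3, 1.2]
gripper_width: 16.0
gripper_force: 25.0
```

Call:
{"name": "send_rows", "arguments": {"grip": [-1,-1,-1,-1,-1,-1], "xyz": [[-0.0005,-0.001,0],[-0.0005,-0.002,0],[-0.0005,-0.003,0],[-0.0005,-0.004,0],[-0.0005,-0.005,0],[-0.0005,-0.006,0]], "yaw": [0,0,0,0,0,0]}}

```text
time_s: 12.85
ee_pos: [502.5, 111.3, 38.4]
ee_rot: [180.0, -0.0, -0.4]
force: [1.1, 3.4, -1.1]
gripper_width: 15.9
gripper_force: 25.0
```

Call:
{"name": "send_rows", "arguments": {"grip": [-1,-1,-1,-1,-1,-1], "xyz": [[0,-0.001,0],[0,-0.002,0],[0,-0.003,0],[0,-0.004,0],[0,-0.005,0],[0,-0.006,0]], "yaw": [0,0,0,0,0,0]}}

```text
time_s: 13.35
ee_pos: [502.4, 105.3, 38.4]
ee_rot: [180.0, -0.0, -0.4]
force: [2.7, 4.0, -3.2]
gripper_width: 15.8
gripper_force: 25.0
```

Call:
{"name": "send_rows", "arguments": {"grip": [-1,-1,-1,-1,-1,-1], "xyz": [[0,-0.001,0],[0,-0.002,0],[0,-0.003,0],[0,-0.004,0],[0,-0.005,0],[0,-0.006,0]], "yaw": [0,0,0,0,0,0]}}

```text
time_s: 13.85
ee_pos: [502.4, 99.3, 38.4]
ee_rot: [180.0, -0.0, -0.4]
force: [3.2, 3.8, -4.6]
gripper_width: 15.8
gripper_force: 25.0
```

Call:
{"name": "send_rows", "arguments": {"grip": [-1,-1,-1,-1,-1,-1], "xyz": [[0.0001,-0.001,-0.0001],[0.0002,-0.002,-0.0002],[0.0002,-0.003,-0.0003],[0.0002,-0.004,-0.0004],[0.0002,-0.005,-0.0005],[0.0002,-0.006,-0.0005]], "yaw": [0,0,0,0,0,0]}}

```text
time_s: 14.35
ee_pos: [502.3, 93.4, 38.3]
ee_rot: [-180.0, -0.0, -0.4]
force: [0.2, 3.7, 4.2]
gripper_width: 16.0
gripper_force: 25.0
```

Call:
{"name": "send_rows", "arguments": {"grip": [-1,-1,-1,-1,-1,-1], "xyz": [[0,-0.001,0.0002],[0,-0.002,0.0003],[0,-0.003,0.0003],[0,-0.004,0.0003],[0,-0.005,0.0003],[0,-0.006,0.0003]], "yaw": [0,0,0,0,0,0]}}

```text
time_s: 14.85
ee_pos: [502.3, 87.4, 38.3]
ee_rot: [180.0, -0.0, -0.4]
force: [0.1, 3.7, 4.8]
gripper_width: 15.9
gripper_force: 25.0
```

Call:
{"name": "send_rows", "arguments": {"grip": [-1,-1,-1,-1,-1,-1], "xyz": [[0,-0.001,0.0002],[0,-0.002,0.0002],[0,-0.003,0.0002],[0,-0.004,0.0002],[0,-0.005,0.0002],[0,-0.006,0.0002]], "yaw": [0,0,0,0,0,0]}}

```text
time_s: 15.35
ee_pos: [502.2, 81.3, 38.3]
ee_rot: [180.0, 0.0, -0.4]
force: [0.7, 3.7, 2.7]
gripper_width: 16.0
gripper_force: 25.0
```

Call:
{"name": "send_rows", "arguments": {"grip": [-1,-1,-1,-1,-1,-1], "xyz": [[0,-0.001,0.0001],[0,-0.002,0.0001],[0,-0.003,0.0001],[0,-0.004,0.0001],[0,-0.005,0.0001],[0,-0.006,0.0001]], "yaw": [0,0,0,0,0,0]}}

```text
time_s: 15.85
ee_pos: [502.2, 75.3, 38.4]
ee_rot: [180.0, 0.0, -0.4]
force: [0.8, 3.0, 0.9]
gripper_width: 15.7
gripper_force: 25.0
```

Call:
{"name": "send_rows", "arguments": {"grip": [-1,-1,-1,-1,-1,-1], "xyz": [[0,-0.001,0],[0,-0.002,0],[0,-0.003,0],[0,-0.004,0],[0,-0.005,0],[0,-0.006,0]], "yaw": [0,0,0,0,0,0]}}

```text
time_s: 16.35
ee_pos: [502.1, 69.3, 38.4]
ee_rot: [180.0, 0.0, -0.4]
force: [1.8, 3.6, -0.2]
gripper_width: 15.7
gripper_force: 25.0
```

Call:
{"name": "send_rows", "arguments": {"grip": [-1,-1,-1,-1,-1,-1], "xyz": [[0,-0.001,0],[0,-0.002,0],[0,-0.003,0],[0,-0.004,0],[0,-0.005,0],[0,-0.006,0]], "yaw": [0,0,0,0,0,0]}}

```text
time_s: 16.85
ee_pos: [502.1, 63.3, 38.4]
ee_rot: [180.0, 0.0, -0.4]
force: [0.1, 3.9, -0.9]
gripper_width: 15.6
gripper_force: 25.0
```

Call:
{"name": "send_rows", "arguments": {"grip": [-1,-1,-1,-1,-1,-1], "xyz": [[0,-0.001,0],[0,-0.002,0],[0,-0.003,0],[0,-0.004,0],[0,-0.005,0],[0,-0.006,0]], "yaw": [0,0,0,0,0,0]}}

```text
time_s: 17.35
ee_pos: [502.0, 57.3, 38.4]
ee_rot: [180.0, 0.0, -0.4]
force: [0.0, 2.4, -1.4]
gripper_width: 15.9
gripper_force: 25.0
```

Call:
{"name": "send_rows", "arguments": {"grip": [-1,-1,-1,-1,-1,-1], "xyz": [[0,-0.001,0],[0,-0.002,0],[0,-0.003,0],[0,-0.004,0],[0,-0.005,0],[0,-0.006,0]], "yaw": [0,0,0,0,0,0]}}

```text
time_s: 17.85
ee_pos: [502.0, 51.3, 38.4]
ee_rot: [180.0, 0.0, -0.4]
force: [0.1, 2.5, -1.2]
gripper_width: 15.7
gripper_force: 25.0
```

Call:
{"name": "send_rows", "arguments": {"grip": [-1,-1,-1,-1,-1,-1], "xyz": [[0,-0.001,0],[0,-0.002,0],[0,-0.003,0],[0,-0.004,0],[0,-0.005,0],[0,-0.006,0]], "yaw": [0,0,0,0,0,0]}}

```text
time_s: 18.35
ee_pos: [502.0, 45.3, 38.4]
ee_rot: [180.0, 0.0, -0.4]
force: [-0.8, 3.9, -1.7]
gripper_width: 16.0
gripper_force: 25.0
```

Call:
{"name": "send_rows", "arguments": {"grip": [-1,-1,-1,-1,-1,-1], "xyz": [[0,-0.001,0],[0,-0.002,0],[0,-0.003,0],[0,-0.004,0],[0,-0.005,0],[0,-0.006,0]], "yaw": [0,0,0,0,0,0]}}

```text
time_s: 18.85
ee_pos: [501.9, 39.3, 38.4]
ee_rot: [180.0, 0.0, -0.4]
force: [-2.5, 3.7, -0.9]
gripper_width: 16.2
gripper_force: 25.0
```

Call:
{"name": "send_rows", "arguments": {"grip": [-1,-1,-1,-1,-1,-1], "xyz": [[-0.0002,-0.001,0],[-0.0002,-0.002,0],[-0.0002,-0.003,0],[-0.0002,-0.004,0],[-0.0002,-0.005,0],[-0.0002,-0.006,0]], "yaw": [0,0,0,0,0,0]}}

```text
time_s: 19.35
ee_pos: [501.9, 33.7, 38.4]
ee_rot: [-180.0, 0.0, -0.4]
force: [-2.0, 6.4, -2.7]
gripper_width: 15.4
gripper_force: 25.0
```

Run:
```python
from h import *
d=grab("scene","pics/s5.png"); e=grab("top","pics/t5.png")
a=cv2.resize(d["frame"][90:240,230:430],(480,360)); b=cv2.resize(e["frame"][160:240,240:400],(320,160))
b=np.vstack([b,np.zeros((200,320,3),np.uint8)])
cv2.imwrite("pics/c7.png",cv2.convertScaleAbs(np.hstack([a,b])[:,:,::-1],alpha=1.6))
```

```text
(no output)
```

View pics/c7.png

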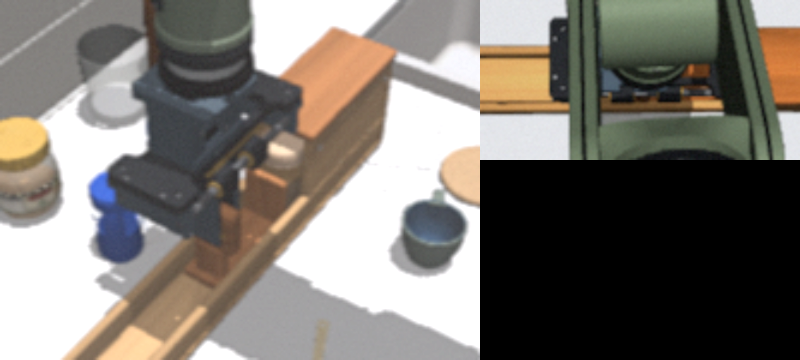

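Jar 1's lid is at (285,155) in the crop, just before the hood, and the pusher face is against it. The force has risen to 6.4 N, so the stop has been reached. I'll continue in small steps.

Call:
{"name": "send_rows", "arguments": {"grip": [-1,-1,-1,-1,-1,-1], "xyz": [[-0.0002,-0.0005,0],[-0.0002,-0.001,0],[-0.0002,-0.0015,0],[-0.0002,-0.002,0],[-0.0002,-0.002,0],[-0.0002,-0.002,0]], "yaw": [0,0,0,0,0,0]}}

```text
time_s: 19.95
ee_pos: [501.9, 32.3, 38.4]
ee_rot: [-179.9, -0.0, -0.4]
force: [-1.6, 7.9, -2.4]
gripper_width: 15.8
gripper_force: 25.0
```

Call:
{"name": "send_rows", "arguments": {"grip": [-1,-1,-1,-1,-1,-1], "xyz": [[-0.0002,-0.0005,0],[-0.0002,-0.001,0],[-0.0002,-0.0015,0],[-0.0002,-0.002,0],[-0.0002,-0.002,0],[-0.0002,-0.002,0]], "yaw": [0,0,0,0,0,0]}}

```text
time_s: 20.45
ee_pos: [501.9, 31.0, 38.4]
ee_rot: [-179.9, -0.0, -0.4]
force: [-0.0, 11.0, -2.8]
gripper_width: 16.1
gripper_force: 25.0
```

Call:
{"name": "send_rows", "arguments": {"grip": [-1,-1,-1,-1,-1,-1], "xyz": [[0,-0.0005,0],[0,-0.001,0],[0,-0.0013,0],[0,-0.0013,0],[0,-0.0013,0],[0,-0.0013,0]], "yaw": [0,0,0,0,0,0]}}

```text
time_s: 20.95
ee_pos: [501.9, 30.2, 38.4]
ee_rot: [-179.8, -0.0, -0.4]
force: [-1.1, 12.6, -3.9]
gripper_width: 16.1
gripper_force: 25.0
```

Run:
```python
from h import *
d=grab("scene","pics/s6.png"); s=env.state(); print(s["ee_pos"],s["force"])
```

```text
[501.90982386  30.20061325  38.4136534 ] [-0.06825378 13.19522359 -3.43913234]
```

The push is at about 13 N on the handle, which is some 3.5 N of drag plus about 9.5 N on the stop. Now I'll ease off slowly.

Call:
{"name": "send_rows", "arguments": {"grip": [-1,-1,-1,-1,-1,-1,-1,-1], "xyz": [[0,0.0008,0],[0,0.0016,0],[0,0.0024,0],[0,0.0032,0],[0,0.004,0],[0,0.0045,0],[0,0.005,0],[0,0.005,0]], "yaw": [0,0,0,0,0,0,0,0]}}

```text
time_s: 21.67
ee_pos: [501.9, 32.8, 38.4]
ee_rot: [180.0, -0.0, -0.4]
force: [0.9, 0.7, -4.8]
gripper_width: 15.9
gripper_force: 25.0
```

Call:
{"name": "send_rows", "arguments": {"grip": [-1,-1,-1,-1], "xyz": [[0,0.0005,0],[0,0.001,0],[0,0.0015,0],[0,0.0015,0]], "yaw": [0,0,0,0]}}

```text
time_s: 22.0
ee_pos: [501.9, 34.2, 38.4]
ee_rot: [180.0, -0.0, -0.4]
force: [1.3, -1.4, -5.9]
gripper_width: 15.4
gripper_force: 25.0
```

Call:
{"name": "send_rows", "arguments": {"grip": [-1,-1,-1,-1], "xyz": [[0,0.0005,0],[0,0.001,0],[0,0.0015,0],[0,0.0015,0]], "yaw": [0,0,0,0]}}

```text
time_s: 22.33
ee_pos: [501.9, 36.0, 38.4]
ee_rot: [180.0, -0.0, -0.4]
force: [3.2, -2.7, -7.7]
gripper_width: 15.9
gripper_force: 25.0
```

Call:
{"name": "send_rows", "arguments": {"grip": [-1,-1,-1,-1,-1,-1,-1,-1], "xyz": [[0,0.001,-0.0001],[0,0.002,-0.0002],[0,0.0035,-0.0003],[0,0.005,-0.0004],[0,0.0065,-0.0004],[0,0.0075,-0.0004],[0,0.0083,-0.0004],[0,0.0083,-0.0004]], "yaw": [0,0,0,0,0,0,0,0]}}

```text
time_s: 23.0
ee_pos: [502.0, 44.7, 38.4]
ee_rot: [-180.0, -0.0, -0.4]
force: [3.1, -1.7, -3.3]
gripper_width: 16.3
gripper_force: 25.0
```

Run:
```python
from h import *
d=grab("scene","pics/s7.png"); s=env.state(); print(s["ee_pos"],s["force"],s["time_s"])
L=[]
for k in("s6","s7"):
    f=dict(np.load(f"pics/{k}.png.npz"))["frame"][125:205,310:390]
    L.append(cv2.resize(f,(400,400),interpolation=cv2.INTER_CUBIC))
cv2.imwrite("pics/c8.png",cv2.convertScaleAbs(np.hstack(L)[:,:,::-1],alpha=1.7))
for z in(75,100):
  for y in(-61,-51,-60.5-23.5): print(z,y,[round(float(q-o)*5) for q,o in zip(proj(d,(502,y,z)),(310,125))])
```

```text
[501.99643717  44.71177267  38.39160057] [ 2.96056812 -0.58392706 -2.90634765] 23.05
75 -61 [158, 183]
75 -51 [146, 195]
75 -84.0 [184, 156]
100 -61 [159, 142]
100 -51 [147, 154]
100 -84.0 [186, 115]
```

View pics/c8.png

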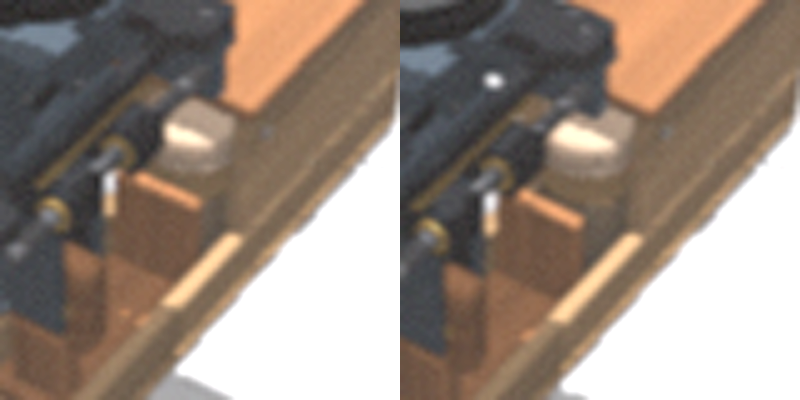

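The pusher face corner moved about 14 mm back, from (198,207) to (182,220), and the jar rebounded about 4 mm with its lid upright. That leaves a gap of roughly 10 mm. Now I'll let go and lift clear.

Call:
{"name": "send_rows", "arguments": {"grip": [-0.5,-0.4,-0.3,-0.2,-0.1,0,0,0], "xyz": [[0,0,0],[0,0,0],[0,0,0],[0,0,0],[0,0,0],[0,0,0],[0,0,0],[0,0,0]], "yaw": [0,0,0,0,0,0,0,0]}}

```text
time_s: 23.72
ee_pos: [501.6, 44.4, 38.1]
ee_rot: [180.0, 0.0, -0.4]
force: [0.9, -0.8, -0.1]
gripper_width: 45.4
gripper_force: 0.0
```

Call:
{"name": "send_rows", "arguments": {"grip": [0,0,0,0,0,0,0,0], "xyz": [[0,0,0.008],[0,0,0.018],[0,0,0.035],[0,0,0.055],[0,0,0.08],[0,0,0.105],[0,0,0.13],[0,0,0.15]], "yaw": [0,0,0,0,0,0,0,0]}}

```text
time_s: 24.38
ee_pos: [502.3, 44.5, 191.4]
ee_rot: [-180.0, -0.2, -0.4]
force: [0.1, 0.4, 0.0]
gripper_width: 45.6
gripper_force: 0.0
```

Call:
{"name": "send_rows", "arguments": {"grip": [0,0,0,0,0,0,0,0], "xyz": [[-0.02,0.02,0.02],[-0.04,0.05,0.04],[-0.06,0.08,0.05],[-0.08,0.11,0.05],[-0.1,0.14,0.05],[-0.12,0.17,0.05],[-0.13,0.19,0.05],[-0.13,0.19,0.05]], "yaw": [0,0,0,0,0,0,0,0]}}

```text
time_s: 25.05
ee_pos: [369.8, 237.4, 239.4]
ee_rot: [-179.8, -0.0, -0.1]
force: [0.5, -1.4, -0.1]
gripper_width: 45.4
gripper_force: 0.0
```

Run:
```python
from h import *
d=grab("scene","pics/s9.png"); e=grab("top","pics/t9.png"); print(env.state()["time_s"],env.state()["ee_pos"],env.state()["gripper_width"])
a=cv2.resize(d["frame"][110:210,300:400],(400,400),interpolation=cv2.INTER_CUBIC); b=cv2.resize(e["frame"][160:260,300:400],(400,400),interpolation=cv2.INTER_CUBIC)
cv2.imwrite("pics/c9.png",cv2.convertScaleAbs(np.hstack([a,b])[:,:,::-1],alpha=1.7))
```

```text
25.15 [371.53683383 234.70709918 239.0280249 ] 45.78835892104423
```

View pics/c9.png

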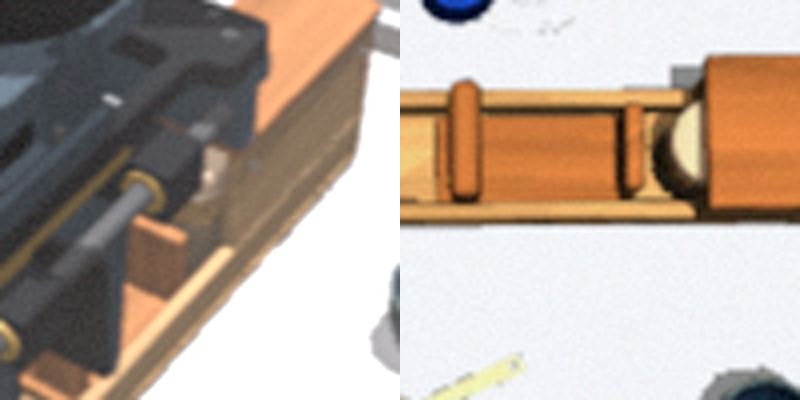

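Run:
```python
from h import *
d=dict(np.load("pics/t9.png.npz"));f=d["frame"]
print(f[195,354:376].tolist())
for u,z in((360.3,75),(366.6,100)): print(ray(d,u,195,z)[:2])
```

```text
[[37, 22, 13], [22, 12, 5], [66, 38, 17], [107, 62, 28], [121, 70, 34], [117, 66, 31], [99, 61, 31], [109, 80, 46], [110, 81, 48], [58, 43, 24], [34, 24, 16], [20, 16, 9], [25, 19, 12], [54, 43, 32], [111, 99, 76], [142, 131, 103], [143, 132, 105], [141, 132, 103], [140, 132, 106], [141, 133, 106], [119, 109, 88], [78, 63, 48]]
[504.54366008 -49.10865843]
[500.9596911  -59.22950803]
```

```bash
python3 -c "
from workcell import env
print(env.job_done())"
```

```text
the job is handed in; nothing more can be done
None
```

The jars are pressed against the stop (about 13 N on the handle, roughly 9.5 N on the stop), the pusher is backed off about 10 mm and released, and the job is handed in at about 25 s; only the handle was touched.

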